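# Size a bar in the tapered gauge and put it away

## Task

Slide the bar that lies in the lead-in of the tapered gauge along the straight fence, flat against it, until it wedges between the fence and the tapered rail. Read the field on the fence in which its leading end stops (one, two or three holes), then lay the bar flat in the tray whose lip has the same number of holes. Leave the other two bars where they lie.

Things in the scene. Friction and masses are not known exactly. Their poses are not given: they have to be found in the camera images.
- gauge: Tapered gauge, fixed on the counter: a 4 mm base plate with 8 mm thick straight fence, tapered rail and end tie on it (tops at 12 mm). Origin on the counter under the fence's inner face at the slot's mouth; x along the fence into the slot (the sliding direction), z up; the slot lies at y < 0. The fence's inner face is y = 0, x = -100 to 108 mm; it is 34 mm wide. Lead-in: x < -10 mm, on the base.
- gauge_rail (a point): On the tapered rail's inner top edge at the slot's mouth: 48 mm from the fence, axes as the gauge's. The slot narrows 1 mm in 4 (width = 48 - x/4 mm) down to 26 mm at the tie, x = 88 mm. The rail is 18 mm wide with a round nose. A bar wedges where the slot is as wide as itself and stays until pulled back or lifted; it stands 17 mm above fence and rail and can be gripped across its width there.
- gauge_fields (a point): On top of the fence in the middle of the middle field, axes as the gauge's. Lines scribed across the fence part three fields, with drilled holes: one hole from x = 22 to 42 mm in the gauge frame, two from 42 to 62, three from 62 to 82. A bar flat on the fence wedges with its leading end near the middle of a field; the fence's drag may turn it a little askew.
- bar_a_mid (a point): Centre (half-way up) of one of three alike aluminium flat bars, 100 mm long (x), 25 mm high (z), about 0.25 kg; one is 30, one 35, one 40 mm wide (y), which is not told. One of them, drawn anew each time, lies in the gauge's lead-in (centre at x = -80 to -135, y = -22 to -32 mm in the gauge frame); the other two lie side by side on a 4 mm steel plate to the right (x about -345 mm).
- bar_b_mid (a point): Centre (half-way up) of one of three alike aluminium flat bars, 100 mm long (x), 25 mm high (z), about 0.25 kg; one is 30, one 35, one 40 mm wide (y), which is not told. One of them, drawn anew each time, lies in the gauge's lead-in (centre at x = -80 to -135, y = -22 to -32 mm in the gauge frame); the other two lie side by side on a 4 mm steel plate to the right (x about -345 mm).
- bar_c_mid (a point): Centre (half-way up) of one of three alike aluminium flat bars, 100 mm long (x), 25 mm high (z), about 0.25 kg; one is 30, one 35, one 40 mm wide (y), which is not told. One of them, drawn anew each time, lies in the gauge's lead-in (centre at x = -80 to -135, y = -22 to -32 mm in the gauge frame); the other two lie side by side on a 4 mm steel plate to the right (x about -345 mm).
- tray_1_in (a point): Centre of the inner floor of a shallow dark steel tray, 118 (x) by 57 mm (y) outside, 112 by 51 inside, 11 mm high, floor and walls 3 mm, fixed on the counter: a bar laid in it stands 17 mm above its rim. The bright lip at its +x end (the robot's left) has one dark hole, 11 mm. z up. Three trays lie one behind the other in any order.
- tray_2_in (a point): Centre of the inner floor of a shallow dark steel tray, 118 (x) by 57 mm (y) outside, 112 by 51 inside, 11 mm high, floor and walls 3 mm, fixed on the counter: a bar laid in it stands 17 mm above its rim. The bright lip at its +x end (the robot's left) has two dark holes in a row, 11 mm. z up. Three trays lie one behind the other in any order.
- tray_3_in (a point): Centre of the inner floor of a shallow dark steel tray, 118 (x) by 57 mm (y) outside, 112 by 51 inside, 11 mm high, floor and walls 3 mm, fixed on the counter: a bar laid in it stands 17 mm above its rim. The bright lip at its +x end (the robot's left) has three dark holes in a row, 11 mm. z up. Three trays lie one behind the other in any order.
- masking_roll: Roll of masking tape, 85 mm across, 24 mm high, lying loose beyond the gauge: a bystander. Origin under its centre.
- dividers: Steel dividers, 162 mm long, 7 mm high, lying loose left of the gauge: a bystander. Origin under the centre.
Things that resemble listed ones, but are neither listed nor needed, are in the scene too. Leave any orange look-alike of the part that bears bar_a_mid alone.

How it is judged (in metres and radians):
On the way:
1. the bar lies in the slot, along the fence (0.09 rad), slid in until it wedges: leading end from 6 mm before to 10 mm past the point where the slot is as wide as the bar (((x of bar_a_mid in the frame of gauge between -0.024 and -0.008 m and y of bar_a_mid in the frame of gauge between -0.028 and -0.01 m and z of bar_a_mid in the frame of gauge below 0.022 m and angle between the x axis of bar_a_mid and the x axis of gauge, either way round below 0.09 rad) or (x of bar_b_mid in the frame of gauge between -0.004 and 0.012 m and y of bar_b_mid in the frame of gauge between -0.028 and -0.01 m and z of bar_b_mid in the frame of gauge below 0.022 m and angle between the x axis of bar_b_mid and the x axis of gauge, either way round below 0.09 rad) or (x of bar_c_mid in the frame of gauge between 0.016 and 0.032 m and y of bar_c_mid in the frame of gauge between -0.028 and -0.01 m and z of bar_c_mid in the frame of gauge below 0.022 m and angle between the x axis of bar_c_mid and the x axis of gauge, either way round below 0.09 rad))), for 0.2 s.
At the end, for the whole second after the job is handed in: The gauged bar lies flat (tilt under 0.1 rad) and at rest on the floor of the tray with as many holes as the field it stopped in, its centre within 20 mm of the tray's centre along and across; the other two bars are within 30 mm of where they lay (((x of bar_a_mid in the frame of tray_1_in between -0.02 and 0.02 m and y of bar_a_mid in the frame of tray_1_in between -0.02 and 0.02 m and z of bar_a_mid in the frame of tray_1_in below 0.018 m and angle between bar_a_mid's own z axis and vertical below 0.1 rad and linear speed of bar_a below 0.02 m/s and distance of each of bar_b_mid, bar_c_mid from where it was at the start of the episode below 0.03 m) or (x of bar_b_mid in the frame of tray_2_in between -0.02 and 0.02 m and y of bar_b_mid in the frame of tray_2_in between -0.02 and 0.02 m and z of bar_b_mid in the frame of tray_2_in below 0.018 m and angle between bar_b_mid's own z axis and vertical below 0.1 rad and linear speed of bar_b below 0.02 m/s and distance of each of bar_a_mid, bar_c_mid from where it was at the start of the episode below 0.03 m) or (x of bar_c_mid in the frame of tray_3_in between -0.02 and 0.02 m and y of bar_c_mid in the frame of tray_3_in between -0.02 and 0.02 m and z of bar_c_mid in the frame of tray_3_in below 0.018 m and angle between bar_c_mid's own z axis and vertical below 0.1 rad and linear speed of bar_c below 0.02 m/s and distance of each of bar_a_mid, bar_b_mid from where it was at the start of the episode below 0.03 m))); the robot touches nothing.
It fails at once if the masking roll or the dividers are knocked away (more than 40 mm) (distance of any of masking_roll, dividers from where it was at the start of the episode above 0.04 m).
It also fails if it takes over 53 s, if anything falls off the work surface, if the arm or the gripper's body presses on something with over 40 N, if the wrist force passes 120 N, or if a joint passes its speed limit or range.

## Robot

A 6-joint arm with a two-finger parallel gripper is mounted at the origin on a cart in front of the work surface, level with it; the furniture and walls round the work are solid. World frame = base frame: x ahead of the robot, y to its left, z up, the work surface at z = 0. Lengths are in mm, angles in rad, forces in N, time in s.
With the tool pointing down it reaches from about 350 to 975 mm from the base axis. Payload 7.1 kg.
Tool frame: the origin (TCP) lies midway between the tips of the shut fingers; the grasp point (between the pads) lies 19 mm behind it (ctrl.grasp_offset is the distance from the TCP to the grasp point, in mm); z points along the fingers, y is the line along which they close (so a half turn about z gives the same grasp; the last joint's range is limited). The gripper opens to 88 mm and grips with 3 to 60 N. Pads are 20 mm wide; open, the fingers measure 115 mm over their backs; the gripper's body (75 mm by 178 mm) begins 61 mm behind the grasp point.
Start: joints at [-1.331, 0.423, 1.63, -0, 1.089, -0.019], TCP at [159.969, -604.164, 200.675] pointing down, gripper open.
Joint ranges: [-3, 3], [-0.9, 2.11], [0.09, 2.58], [-1.31, 4.45], [0.11, 2.69], [-2.54, 2.54]. Speed limits (rad/s): [2.39, 2.39, 3.01, 3.14, 3.14, 3.14].

## Interface

Orientations are given as a rotation vector (axis times angle).
In Python, from workcell import sensors, viewer, ctrl gives the robot as it stands. The module is installed in compiled form; this text tells all that it offers.
- The arm moves only by the shell command python3 -m handwheel 'ROWS'. ROWS is JSON, a list of rows, each a list of 7 numbers: the shift along the tool's x, y, z in mm, then the turn, a rotation vector about the tool's x, y, z in rad, then the closure, from 0 (fully open) to 1 (shut). In form: [[x, y, z, rx, ry, rz, jaw], ...]. A call has 1 to 10 rows; each row shifts and turns the commanded pose from where the row before left it, along the tool's axes as they then stand; what a row does not reach is not made up. A row lasts 1/8 s, in which the tool goes at most 62.5 mm and 10.7 degrees, less where a joint would pass 70% of its speed; a pose out of reach is approached as far as the arm can. A call is refused whole if a number of a shift passes 62.5 or a number of a turn 0.188, either way. A call with a gripper value outside its range is refused whole. The fingers move at their own pace and stop on an object; the grip force is fixed at half the most. Time passes only in rows, so rows that do not move let the fingers close. It gives the time, the measured TCP pose, the force, the opening and the grip force at its end, in the units of the state.
- sensors.get_obs(): the state, without advancing time (a new reading comes with each control period).
- viewer.get_image(name): name is "side" or "top"; returns a dict with "frame" (420x560x3 uint8, blue, green, red), "fov_y" (degrees; the focal length in pixels is half the picture's height over the tangent of half this angle, whatever the lens; pixels are square), "cx", "cy" (the principal point, pixels), "distortion" ([k1, k2, p1, p2, k3] as OpenCV has them; the pictures are not rectified), "R" (3x3) and "t" (3): a world point X has camera coordinates R X + t. Camera axes: x right, y down, z forward; pixel columns grow to the right and rows downward; lengths in mm; the calibration is good to about 2 mm. A picture is of the moment at which its call begins. There is no depth.
- ctrl.close_job(): hands the job in; it is judged then, once.
The state is a dict: "t": time; "qpos": joint angles; "qvel": joint speeds; "joint_torque": joint torques, N m; "ee_pos": TCP position; "orientation": TCP orientation; "ft_force": force on the tool from outside, world axes, zero at the start; "moment": the same for the moment, N m; "width": finger opening in mm; "grasp_force": force on a finger pad.
Only numpy, scipy, OpenCV 4.12 (cv2) and the standard library are available. Lean on these libraries where they do the work, as an engineer would, in place of code of your own. Each camera call takes 0.05 s, during which the arm holds its last target. There are 200 camera calls.

## Working session

There is one attempt and no reset: what is moved stays moved. The work goes in short steps, Python scripts to look and compute and a shell command to move; the robot and the scene stay as the last step left them, time stands still between calls to the robot, and variables do not carry over. Pictures are saved under pics/ and viewed, at most 11 in all, crops included, and the job is handed in when it is done.

```bash
mkdir -p pics
cat > h.py <<'E'
import numpy as np, cv2
from workcell import sensors, viewer, ctrl
def cam(n):
    d=viewer.get_image(n); f=210/np.tan(np.radians(d["fov_y"])/2)
    d["K"]=np.array([[f,0,d["cx"]],[0,f,d["cy"]],[0,0,1]]); d["R"]=np.array(d["R"]); d["t"]=np.array(d["t"]); d["D"]=np.array(d["distortion"],float); return d
def pix2w(d,uv,z):
    n=cv2.undistortPoints(np.array(uv,float).reshape(-1,1,2),d["K"],d["D"]).reshape(-1,2)
    z=np.broadcast_to(z,len(n)); C=-d["R"].T@d["t"]
    r=np.c_[n,np.ones(len(n))]@d["R"]
    return C+r*((z-C[2])/r[:,2])[:,None]
def w2pix(d,X):
    return cv2.projectPoints(np.array(X,float).reshape(-1,1,3),cv2.Rodrigues(d["R"])[0],d["t"],d["K"],d["D"])[0].reshape(-1,2)
E
python3 - <<'E'
from h import *
for n in("top","side"):
    d=cam(n); cv2.imwrite(f"pics/{n}0.png",d["frame"]); print(n,-d["R"].T@d["t"],d["R"].round(2).tolist(),d["K"][0,0])
o=sensors.get_obs(); print(o)
E
```

```text
top [ 410.98829649  -59.20413681 1316.09622001] [[-0.0, -1.0, 0.0], [-1.0, 0.0, -0.08], [0.08, -0.0, -1.0]] 525.4938407243292
side [  482.92537276 -1174.5845385    708.1588033 ] [[1.0, -0.03, -0.01], [-0.02, -0.51, -0.86], [0.02, 0.86, -0.51]] 424.44939096654554
{'t': 0.1, 'qpos': array([-1.33101547e+00,  4.23800038e-01,  1.63060459e+00, -1.83571983e-05,
        1.08861623e+00, -1.89568849e-02]), 'qvel': array([-0.00139592, -0.00103476, -0.00071768,  0.00054185, -0.00129293,
        0.00053862]), 'joint_torque': array([-6.97988635e-04, -5.45611954e+01, -2.74327022e+01,  6.44684304e-02,
        1.88554876e-02, -2.47982678e-05]), 'ee_pos': array([ 159.8300395 , -603.65845303,  199.96075187]), 'orientation': array([-3.11393236e+00, -4.05121948e-01,  2.72457123e-04]), 'ft_force': array([-0.18678989, -0.26058173, -1.25972037]), 'moment': array([-0.03885596,  0.01230736,  0.07020036]), 'grasp_force': 0.0, 'width': 87.74983545797065}
```

View pics/top0.png

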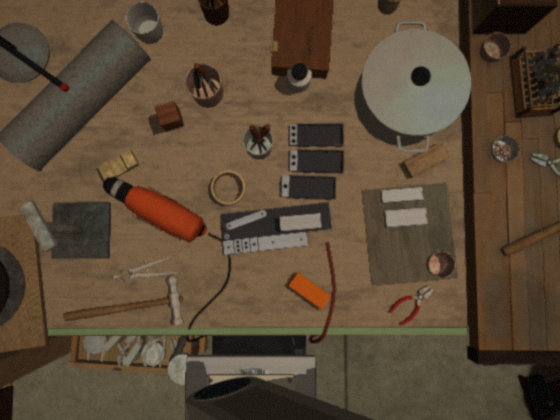

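View pics/side0.png

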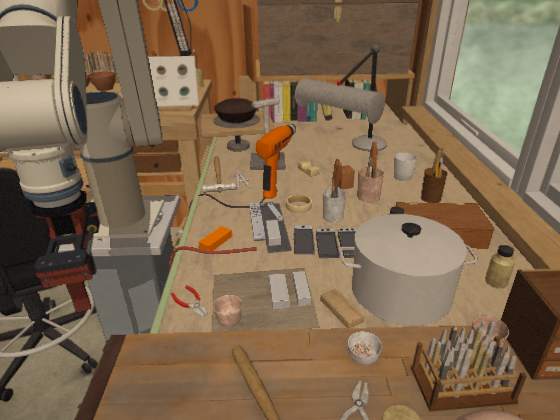

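Top view: the aluminium bar in the gauge lead-in is at (300,222), with the fence at (265,243) and the rail at (245,220). The trays are at (320,133), (318,160) and (309,187), and the other two bars at (403,195) and (405,217). The orange block at (310,290) is the look-alike, so I leave it alone. I'll confirm in an enlarged crop.

Run:
```python
from h import *
d=cam("top"); c=d["frame"][118:263,210:350]; cv2.imwrite("pics/c1.png",cv2.convertScaleAbs(cv2.resize(c,None,fx=4,fy=4,interpolation=cv2.INTER_CUBIC),alpha=1.5))
```

```text
(no output)
```

View pics/c1.png

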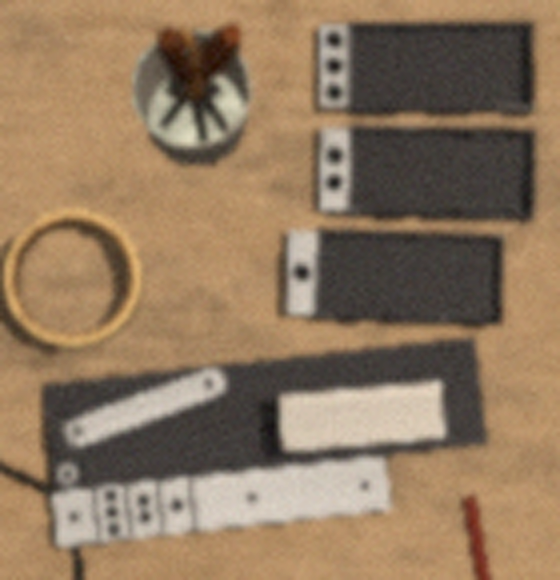

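The crop shows one aluminium bar in the lead-in, with corners at (278,394), (443,381), (446,438) and (282,452) in crop pixels. Tray 3 is at the far side, tray 2 in the middle and tray 1 near. On the fence, the three-, two- and one-hole fields lie at crop x = 112, 145 and 178.

```bash
cat > m.py <<'E'
from h import *
d=cam("top")
P=lambda a,z: pix2w(d,np.array(a)/4.+[210-.375,118-.375],z)
E
python3 - <<'E'
from m import *
f=P([(50,490),(385,457),(57,547),(390,510)],12)
print("fence",f.round(1).tolist())
b=P([(278,394),(443,381),(446,438),(282,452)],29); print("bar",b.round(1).tolist(),b.mean(0), [np.linalg.norm(b[i]-b[(i+1)%4]).round(1) for i in range(4)])
u=f[1]-f[0]; print("fence yaw of +x gauge", np.degrees(np.arctan2(-u[1],-u[0])),np.linalg.norm(u))
v=b[0]+b[3]-b[1]-b[2]; print("bar yaw",np.degrees(np.arctan2(v[1],v[0])))
X=-u/np.linalg.norm(u); Y=np.array([-X[1],X[0],0])
o=(f[1]+100*X+f[0]-108*X)/2; o[2]=0; print("origin",o,X)
for p in list(b)+[b.mean(0)]: print("g",((p-o)@X).round(1),((p-o)@Y).round(1))
for n,q in dict(t3=[(350,24),(532,24),(530,110),(350,113)],t2=[(350,129),(532,129),(532,218),(350,213)],t1=[(320,231),(502,237),(500,322),(318,318)]).items():
    t=P(q,11); print(n,t.round(1).tolist(),t.mean(0))
r=P([(70,432),(212,380)],12); print("rail",[(((p-o)@X).round(1),((p-o)@Y).round(1)) for p in r])
from scipy.spatial.transform import Rotation as R
ob=sensors.get_obs(); print(R.from_rotvec(ob["orientation"]).as_matrix().round(3))
E
```

```text
fence [[433.2, 68.4, 12.0], [453.3, -139.1, 12.0], [398.1, 63.8, 12.0], [420.5, -142.0, 12.0]]
bar [[491.5, -72.7, 29.0], [499.3, -174.0, 29.0], [464.3, -175.5, 29.0], [455.9, -75.1, 29.0]] [ 477.73201289 -124.32275312   29.        ] [np.float64(101.6), np.float64(35.0), np.float64(100.8), np.float64(35.6)]
fence yaw of +x gauge 95.51568306260177 208.4888481312794
bar yaw 94.59936469579067
origin [443.64325073 -39.35306828   0.        ] [-0.09611821  0.99536993 -0.        ]
g -37.8 -44.4
g -139.4 -42.4
g -137.5 -7.5
g -36.7 -8.8
g -87.9 -25.8
t3 [[726.2, -118.9, 11.0], [726.0, -233.6, 11.0], [671.2, -231.7, 11.0], [669.5, -118.6, 11.0]] [ 698.22472829 -175.69962321   11.        ]
t2 [[659.3, -118.5, 11.0], [659.1, -232.8, 11.0], [602.7, -232.2, 11.0], [606.1, -118.3, 11.0]] [ 631.78803079 -175.46168551   11.        ]
t1 [[594.7, -99.4, 11.0], [590.8, -213.3, 11.0], [537.3, -211.5, 11.0], [540.0, -98.0, 11.0]] [ 565.72059539 -155.53897224   11.        ]
rail [(np.float64(92.7), np.float64(-34.6)), (np.float64(1.9), np.float64(-58.1))]
[[ 0.967  0.256 -0.   ]
 [ 0.256 -0.967  0.001]
 [ 0.    -0.001 -1.   ]]
```

The bar is about 35 mm wide, so it should stop at two holes. I'll check that once it wedges. Next I move above it.

```bash
python3 -m handwheel '[[43,-38,8,0,0,0,0],[43,-38,8,0,0,0,0],[43,-38,8,0,0,0,0],[43,-38,8,0,0,0,0],[43,-38,8,0,0,0,0],[43,-38,8,0,0,0,0],[43,-38,8,0,0,0,0],[43,-38,8,0,0,0,0],[43,-38,8,0,0,0,0],[43,-38,8,0,0,0,0]]'
python3 -m handwheel '[[0,0,0,0,0,-0.176,0],[0,0,0,0,0,-0.176,0],[0,0,0,0,0,-0.176,0],[0,0,0,0,0,-0.176,0],[0,0,0,0,0,-0.176,0],[0,0,0,0,0,-0.176,0],[0,0,0,0,0,-0.176,0],[0,0,0,0,0,-0.176,0],[0,0,0,0,0,0,0]]'
cat > goto.py <<'E'
import sys
from h import *
from scipy.spatial.transform import Rotation as R
o=sensors.get_obs(); M=R.from_rotvec(o["orientation"]).as_matrix()
x,y,z,a=map(float,sys.argv[1:5])  # a: wanted angle of tool y in world, deg
print("t",o["t"],"pos",o["ee_pos"].round(1),"F",o["ft_force"].round(1),"w",o["width"].round(1))
print("tool shift",(M.T@(np.array([x,y,z])-o["ee_pos"])).round(1),"tilt",M[:,2].round(3))
cur=np.degrees(np.arctan2(M[1,1],M[0,1])); print("ytool",cur.round(2),"rz",-np.radians(a-cur).round(4))
E
python3 goto.py 477.7 -124.3 15 5.7
```

```text
t: 1.45
ee_pos: [479.4, -125.1, 120.5]
orientation: [3.115, 0.405, 0.001]
ft_force: [0.5, -1.4, -0.5]
width: 87.9
grasp_force: 0.0
t: 2.58
ee_pos: [478.3, -126.8, 120.6]
orientation: [-2.114, -2.324, 0.0]
ft_force: [0.4, 1.1, -0.7]
width: 87.8
grasp_force: 0.0Traceback (most recent call last):
  File "goto.py", line 6, in <module>
    print("t",o["t"],"pos",o["ee_pos"].round(1),"F",o["ft_force"].round(1),"w",o["width"].round(1))
                                                                               ^^^^^^^^^^^^^^^^
AttributeError: 'float' object has no attribute 'round'
```

```bash
sed -i 's/o\["width"\].round(1)/o["width"]/' goto.py
python3 -m handwheel '[[2.5,-0.5,40,0,0,0,0],[0,0,40,0,0,0,0],[0,0,16,0,0,0,0],[0,0,9,0,0,0,0],[0,0,0,0,0,0,0]]'
python3 goto.py 477.7 -124.3 15 5.7
python3 - <<'E'
from h import *
d=cam("side"); u=w2pix(d,[[478,-124,20]])[0].astype(int); print(u)
c=d["frame"][u[1]-50:u[1]+50,u[0]-60:u[0]+60]; cv2.imwrite("pics/s1.png",cv2.resize(c,None,fx=5,fy=5,interpolation=cv2.INTER_CUBIC))
E
```

```text
t: 3.2
ee_pos: [478.0, -124.4, 15.9]
orientation: [2.113, 2.325, 0.0]
ft_force: [-0.2, -0.5, 0.9]
width: 87.7
grasp_force: 0.0
t 3.2 pos [ 478.  -124.4   15.9] F [-0.2 -0.5  0.9] w 87.67033612429887
tool shift [ 0.1 -0.3  0.9] tilt [ 0. -0. -1.]
ytool 5.45 rz -0.0043
[273 230]
```

View pics/s1.png

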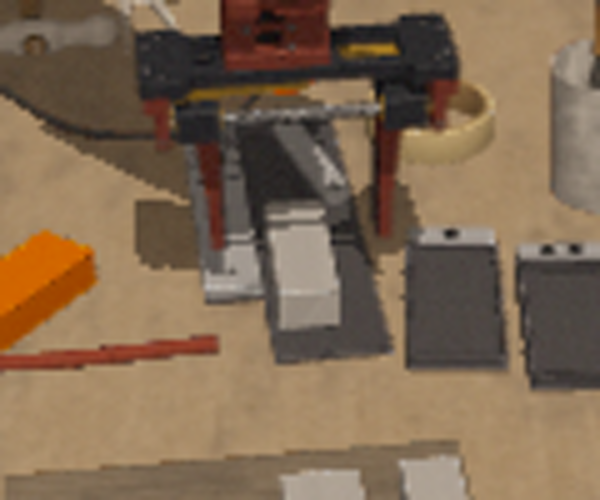

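The fingers straddle the bar at (305,270) in the crop, one over the fence at (215,225) and one at (385,215), both clear. I close now.

```bash
python3 -m handwheel '[[0,0,0,0,0,-0.004,1],[0,0,0,0,0,0,1],[0,0,0,0,0,0,1],[0,0,0,0,0,0,1],[0,0,0,0,0,0,1],[0,0,0,0,0,0,1]]'; python3 goto.py 477.7 -124.3 15 5.7
```

```text
t: 4.0
ee_pos: [477.6, -124.3, 15.6]
orientation: [-2.108, -2.33, 0.0]
ft_force: [0.9, -0.0, -0.2]
width: 31.5
grasp_force: 0.0
t 4.0 pos [ 477.6 -124.3   15.6] F [ 0.9 -0.  -0.2] w 31.526189453142326
tool shift [0.  0.1 0.6] tilt [-0.  0. -1.]
ytool 5.73 rz 0.0005
```

```bash
python3 -m handwheel '[[0,0,0,0,0,0,1],[0,0,0,0,0,0,1]]'
```

```text
t: 4.25
ee_pos: [477.7, -124.3, 15.7]
orientation: [-2.108, -2.33, 0.0]
ft_force: [0.1, -0.2, 0.2]
width: 11.3
grasp_force: 0.0
```

Run:
```python
from h import *
d=cam("side"); u=w2pix(d,[[478,-124,20]])[0].astype(int)
a=d["frame"][u[1]-50:u[1]+50,u[0]-40:u[0]+40]
d=cam("top"); b=d["frame"][180:260,225:345]
cv2.imwrite("pics/s2.png",np.hstack([cv2.resize(a,(400,500),interpolation=2),cv2.resize(cv2.copyMakeBorder(b,0,45,0,0,0),(400,500*1),interpolation=2)]))
```

```text
(no output)
```

View pics/s2.png

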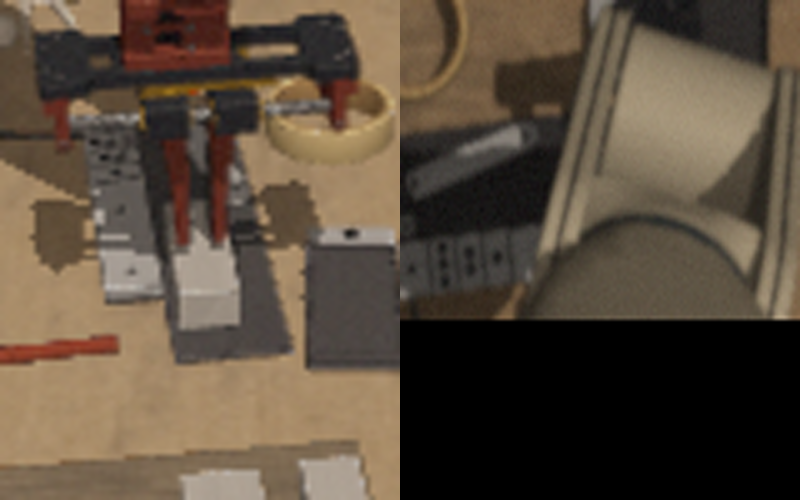

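Run:
```python
from h import *
d=cam("side"); u=w2pix(d,[[478,-124,20]])[0].astype(int)
b=np.array([[491.5,-72.7],[499.3,-174],[464.3,-175.5],[455.9,-75.1]])
for z in(29,4):
    print(z,((w2pix(d,np.c_[b,[z]*4])-u+[40,50])*5).round().tolist())
print("tip",((w2pix(d,[[477.7,-124.3,15.7],[477.7,-124.3,29]])-u+[40,50])*5).round())
print("side->world rear top z29",pix2w(d,np.array([(175,290),(240,290)])/5+u-[40,50],29).round(1), "rear bottom z4",pix2w(d,np.array([(180,328),(240,323)])/5+u-[40,50],4).round(1))
print("tips",pix2w(d,np.array([(182,245),(218,242)])/5+u-[40,50],15.7).round(1),pix2w(d,np.array([(182,245),(218,242)])/5+u-[40,50],29).round(1))
a=d["frame"][u[1]-40:u[1]+35,u[0]-50:u[0]+50]
cv2.imwrite("pics/s3.png",cv2.resize(a,None,fx=8,fy=8,interpolation=2))
```

```text
29 [[222.0, 196.0], [239.0, 289.0], [177.0, 292.0], [164.0, 199.0]]
4 [[223.0, 230.0], [239.0, 325.0], [178.0, 328.0], [165.0, 234.0]]
tip [[201. 261.]
 [200. 242.]]
side->world rear top z29 [[ 463.  -173.9   29. ]
 [ 499.9 -175.3   29. ]] rear bottom z4 [[ 465.2 -175.9    4. ]
 [ 499.7 -172.2    4. ]]
tips [[ 466.7 -106.5   15.7]
 [ 488.3 -104.1   15.7]] [[ 467.  -127.    29. ]
 [ 488.2 -124.6   29. ]]
```

View pics/s3.png

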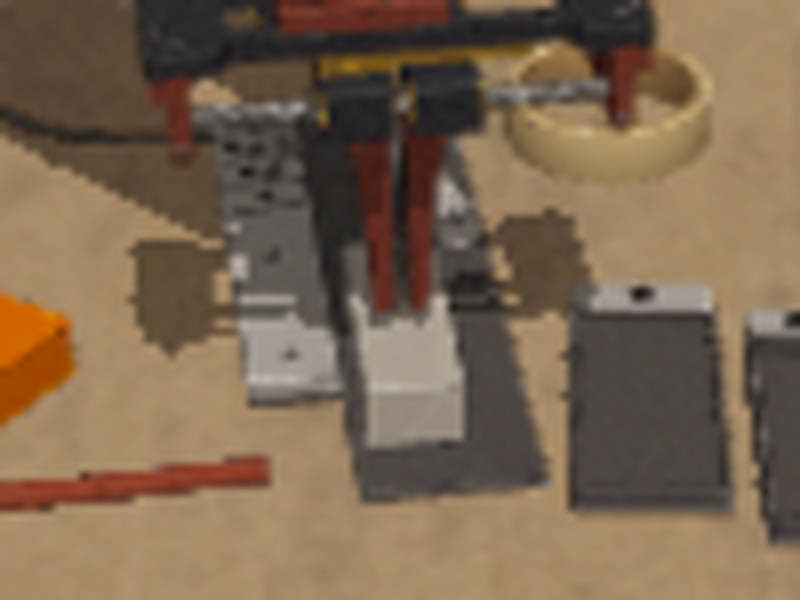

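The pictures show the tips at about z ≈ 29–30 although the TCP reads 15.7. They closed just above the bar and didn't disturb it, so the real tips sit about 14 mm higher than the reading. I'll open and go down in small steps, watching the force.

```bash
python3 -m handwheel '[[0,0,0,0,0,0,0],[0,0,0,0,0,0,0],[0,0,0,0,0,0,0],[0,0,0,0,0,0,0],[0,0,0,0,0,0,0],[0,0,4,0,0,0,0],[0,0,3,0,0,0,0],[0,0,0,0,0,0,0]]'
python3 -m handwheel '[[0,0,3,0,0,0,0],[0,0,0,0,0,0,0]]'
python3 - <<'E'
from h import *
d=cam("side"); u=w2pix(d,[[478,-124,20]])[0].astype(int)
a=d["frame"][u[1]-40:u[1]+35,u[0]-50:u[0]+50]
cv2.imwrite("pics/s4.png",cv2.resize(a,None,fx=8,fy=8,interpolation=2))
for z in (5,10,15,20,25): print(z,((w2pix(d,[[439.7,-127.3,z],[515.7,-122,z]])-u+[50,40])*8).round().tolist())
E
```

```text
t: 5.4
ee_pos: [477.4, -124.2, 8.3]
orientation: [-2.107, -2.329, 0.001]
ft_force: [0.2, -0.7, -0.4]
width: 77.6
grasp_force: 0.0
t: 5.65
ee_pos: [477.5, -124.3, 5.4]
orientation: [-2.107, -2.329, 0.0]
ft_force: [-0.3, -0.8, 0.3]
width: 87.8
grasp_force: 0.0
5 [[299.0, 368.0], [504.0, 356.0]]
10 [[299.0, 357.0], [504.0, 345.0]]
15 [[298.0, 346.0], [504.0, 333.0]]
20 [[298.0, 335.0], [503.0, 322.0]]
25 [[297.0, 323.0], [503.0, 311.0]]
```

View pics/s4.png

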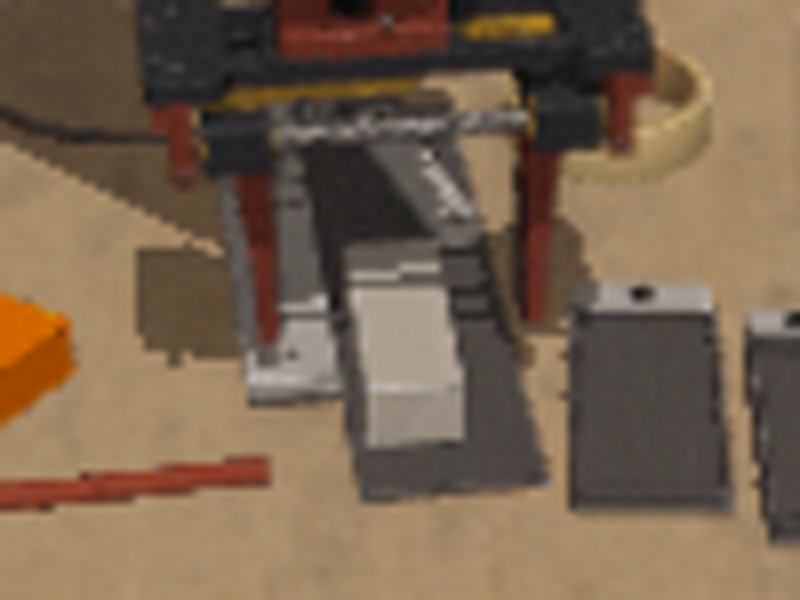

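The tips are now at (268,343) and (535,325), about z ≈ 19, and beside the bar (top at 29). I go 3 mm lower, then close.

```bash
python3 -m handwheel '[[0,0,3,0,0,0,0],[0,0,0,0,0,0,1],[0,0,0,0,0,0,1],[0,0,0,0,0,0,1],[0,0,0,0,0,0,1],[0,0,0,0,0,0,1],[0,0,0,0,0,0,1]]'; python3 -m handwheel '[[0,0,0,0,0,0,1],[0,0,0,0,0,0,1]]';  python3 goto.py 477.7 -124.3 15 5.7
```

```text
t: 6.58
ee_pos: [477.7, -124.3, 2.7]
orientation: [2.108, 2.33, 0.0]
ft_force: [-0.6, -0.2, 0.8]
width: 34.8
grasp_force: 30.0
t: 6.82
ee_pos: [477.8, -124.3, 2.7]
orientation: [2.107, 2.33, 0.0]
ft_force: [-0.3, 1.0, 1.1]
width: 34.5
grasp_force: 30.0
t 6.825 pos [ 477.8 -124.3    2.7] F [-0.3  1.   1.1] w 34.50376517814298
tool shift [  0.   -0.1 -12.3] tilt [ 0. -0. -1.]
ytool 5.73 rz 0.0006
```

Gripped at 34.5 mm. Now toward the fence, in tool -y, until contact.

```bash
python3 -m handwheel '[[10,-3,0,0,0,0,1],[10,-3,0,0,0,0,1],[0,0,0,0,0,0,1]]';python3 -m handwheel '[[0,-1,0,0,0,0,1],[0,0,0,0,0,0,1]]';python3 -m handwheel '[[0,-1,0,0,0,0,1],[0,0,0,0,0,0,1]]'
```

```text
t: 7.2
ee_pos: [469.7, -104.1, 2.7]
orientation: [2.106, 2.331, 0.001]
ft_force: [0.6, 1.5, -1.3]
width: 34.6
grasp_force: 30.0
t: 7.45
ee_pos: [469.7, -105.1, 2.9]
orientation: [2.107, 2.329, 0.002]
ft_force: [4.7, 3.2, -2.0]
width: 34.3
grasp_force: 30.0
t: 7.7
ee_pos: [469.6, -105.3, 3.0]
orientation: [2.106, 2.327, 0.003]
ft_force: [6.2, 4.6, -2.8]
width: 34.7
grasp_force: 30.0
```

```bash
python3 -m handwheel '[[8,0,0,0,0,0,1],[8,0,0,0,0,0,1],[8,0,0,0,0,0,1],[0,0,0,0,0,0,1]]';python3 -m handwheel '[[8,0,0,0,0,0,1],[8,0,0,0,0,0,1],[8,0,0,0,0,0,1],[0,0,0,0,0,0,1]]'; python3 goto.py 443.4 -37 15 5.7; python3 -m handwheel '[[7,0,0,0,0,0,1],[0,0,0,0,0,0,1]]'
```

```text
t: 8.2
ee_pos: [467.2, -81.4, 3.1]
orientation: [2.105, 2.328, 0.003]
ft_force: [5.9, 3.8, -0.8]
width: 34.1
grasp_force: 30.0
t: 8.7
ee_pos: [464.5, -57.2, 3.0]
orientation: [2.105, 2.328, 0.003]
ft_force: [6.0, 2.6, -0.9]
width: 34.3
grasp_force: 30.0
t 8.7 pos [464.5 -57.2   3. ] F [ 6.   2.6 -0.9] w 34.29211866462083
tool shift [ 22.2 -19.  -12. ] tilt [ 0.003 -0.    -1.   ]
ytool 5.76 rz 0.0011
t: 8.95
ee_pos: [463.8, -50.4, 3.0]
orientation: [2.105, 2.328, 0.003]
ft_force: [6.0, 2.6, -1.0]
width: 34.4
grasp_force: 30.0
```

```bash
for i in 1 ; do python3 -m handwheel '[[6,0,0,0,0,0,1],[0,0,0,0,0,0,1]]'; python3 -m handwheel '[[3,0,0,0,0,0,1],[0,0,0,0,0,0,1]]'; python3 -m handwheel '[[3,0,0,0,0,0,1],[0,0,0,0,0,0,1]]'; python3 -m handwheel '[[3,0,0,0,0,0,1],[0,0,0,0,0,0,1]]'; done
```

```text
t: 9.2
ee_pos: [463.1, -44.4, 3.0]
orientation: [2.106, 2.328, 0.003]
ft_force: [5.9, 2.4, -0.9]
width: 34.7
grasp_force: 30.0
t: 9.45
ee_pos: [462.8, -41.7, 3.0]
orientation: [2.105, 2.328, 0.002]
ft_force: [6.3, -0.1, -1.9]
width: 34.2
grasp_force: 30.0
t: 9.7
ee_pos: [462.3, -38.8, 3.0]
orientation: [2.105, 2.329, 0.002]
ft_force: [3.9, -1.6, -1.2]
width: 34.5
grasp_force: 30.0
t: 9.95
ee_pos: [461.9, -36.1, 3.0]
orientation: [2.104, 2.33, 0.001]
ft_force: [3.7, -3.4, -0.3]
width: 34.3
grasp_force: 30.0
```

```bash
python3 -m handwheel '[[3,0,0,0,0,0,1],[0,0,0,0,0,0,1]]'; python3 -m handwheel '[[3,0,0,0,0,0,1],[0,0,0,0,0,0,1]]'; python3 -m handwheel '[[3,0,0,0,0,0,1],[0,0,0,0,0,0,1]]'; python3 goto.py 461 -34 10 5.7
```

```text
t: 10.2
ee_pos: [461.4, -33.4, 3.0]
orientation: [2.104, 2.33, 0.0]
ft_force: [3.2, -6.9, 0.7]
width: 34.4
grasp_force: 30.1
t: 10.45
ee_pos: [461.2, -31.8, 3.3]
orientation: [2.102, 2.33, -0.001]
ft_force: [2.1, -18.3, 3.9]
width: 34.4
grasp_force: 30.1
t: 10.7
ee_pos: [461.4, -29.8, 3.6]
orientation: [2.102, 2.328, -0.001]
ft_force: [1.3, -27.6, 7.8]
width: 34.8
grasp_force: 30.0
t 10.7 pos [461.4 -29.8   3.6] F [  1.3 -27.6   7.8] w 34.84704721097008
tool shift [-4.2 -0.8 -6.4] tilt [ 0.003 -0.004 -1.   ]
ytool 5.86 rz 0.0028
```

```bash
python3 -m handwheel '[[0,0,0,0,0,0,0],[0,0,0,0,0,0,0],[0,0,0,0,0,0,0],[0,0,0,0,0,0,0],[0,0,-15,0,0,0,0],[0,0,-50,0,0,0,0],[-50,0,0,0,0,0,0],[-50,0,0,0,0,0,0],[-50,0,0,0,0,0,0],[-30,0,0,0,0,0,0]]'
python3 - <<'E'
from h import *
d=cam("side"); u=w2pix(d,[[460,-20,20]])[0].astype(int)
a=d["frame"][u[1]-35:u[1]+35,u[0]-25:u[0]+25]
d=cam("top"); b=d["frame"][200:270,205:305]
cv2.imwrite("pics/s5.png",np.hstack([cv2.resize(a,(260,364),interpolation=2),cv2.convertScaleAbs(cv2.resize(b,(520,364),interpolation=2),alpha=1.5)]))
E
```

```text
t: 11.95
ee_pos: [478.2, -208.0, 68.9]
orientation: [2.108, 2.327, 0.001]
ft_force: [1.5, 0.3, 0.5]
width: 87.6
grasp_force: 0.0
```

View pics/s5.png

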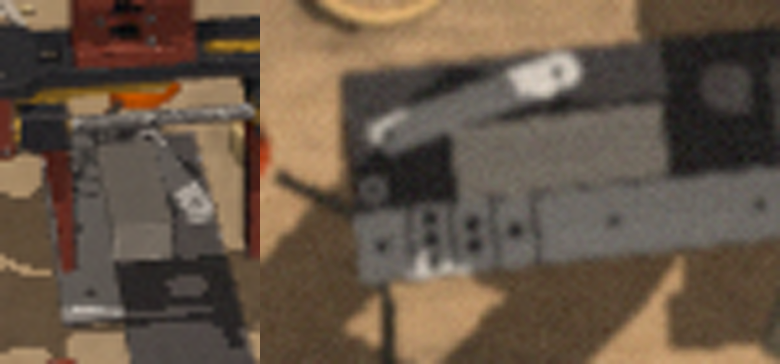

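Run:
```python
from h import *
d=cam("top"); s=5.2
P=lambda a,z: pix2w(d,(np.array(a)-[260,0]+.5)/s-.5+[205,200],z)
o=np.array([443.64,-39.35,0]);X=np.array([-.0961,.9954,0]);Y=np.array([-.9954,-.0961,0])
g=lambda p:[[((q-o)@X).round(1),((q-o)@Y).round(1)] for q in p]
print("bar",g(P([(453,130),(663,100),(669,170),(456,198)],29)))
print("lines at fence",g(P([(408,205),(453,201),(497,196),(537,192)],12)))
b=d["frame"][203:258,265:350]
b=d["frame"][205:260,232:312]
cv2.imwrite("pics/s6.png",cv2.convertScaleAbs(cv2.resize(b,None,fx=10,fy=10,interpolation=2),alpha=1.8))
```

```text
bar [[np.float64(55.5), np.float64(-32.7)], [np.float64(-44.4), np.float64(-37.1)], [np.float64(-43.9), np.float64(-4.0)], [np.float64(57.0), np.float64(-0.7)]]
lines at fence [[np.float64(81.1), np.float64(-0.1)], [np.float64(59.6), np.float64(0.1)], [np.float64(38.5), np.float64(-0.2)], [np.float64(19.3), np.float64(-0.2)]]
```

View pics/s6.png

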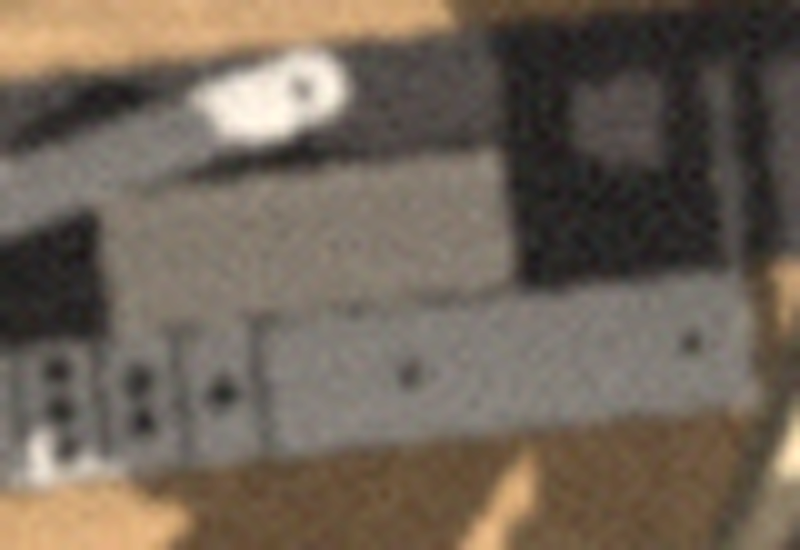

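The bar is wedged. Its leading end, at crop (105,330), lies in the two-hole field (crop x 100–180), with its centre near gauge x ≈ 7 and about 2° askew. That matches the 35 mm width, so it goes to tray 2. I regrip it.

```bash
python3 -m handwheel '[[45,0,0,0,0,-0.035,0],[45,0,0,0,0,0,0],[45,0,0,0,0,0,0],[42,0,0,0,0,0,0],[0,0,0,0,0,0,0]]'; python3 goto.py 461.4 -31 3 7.7
```

```text
t: 12.72
ee_pos: [454.0, -26.9, 68.0]
orientation: [-2.06, -2.37, 0.001]
ft_force: [0.9, 0.4, -0.5]
width: 87.6
grasp_force: 0.0
t 12.725 pos [454.  -26.9  68. ] F [ 0.9  0.4 -0.5] w 87.5912284311199
tool shift [-5.2  6.9 65. ] tilt [-0.001  0.    -1.   ]
ytool 8.01 rz 0.0055
```

```bash
python3 -m handwheel '[[-5,7,35,0,0,0,0],[0,0,20,0,0,0,0],[0,0,10,0,0,0,0],[0,0,0,0,0,0,1],[0,0,0,0,0,0,1],[0,0,0,0,0,0,1],[0,0,0,0,0,0,1],[0,0,0,0,0,0,1],[0,0,0,0,0,0,1],[0,0,0,0,0,0,1]]'; python3 goto.py 461.4 -31 3 7.7
```

```text
t: 13.98
ee_pos: [462.2, -34.2, 2.7]
orientation: [-2.066, -2.365, 0.002]
ft_force: [-3.7, -1.2, 5.6]
width: 34.1
grasp_force: 30.0
t 13.975 pos [462.2 -34.2   2.7] F [-3.7 -1.2  5.6] w 34.11355348661244
tool shift [ 3.3 -0.4 -0.3] tilt [-0.002  0.    -1.   ]
ytool 7.73 rz 0.0006
```

```bash
python3 -m handwheel '[[-5,0,0,0,0,0,1],[-5,0,0,0,0,0,1],[-4,0,-8,0,0,0,1],[0,0,-20,0,0,0,1],[0,0,-20,0,0,0,1],[0,0,-15,0,0,0,1],[0,0,0,0,0,0.143,1],[0,0,0,0,0,0,1]]'; python3 goto.py 631.8 -178.5 70 -0.5
```

```text
t: 14.98
ee_pos: [465.2, -48.2, 66.1]
orientation: [2.229, 2.213, 0.001]
ft_force: [-0.0, 0.1, -1.7]
width: 34.2
grasp_force: 30.0
t 14.975 pos [465.2 -48.2  66.1] F [-0.   0.1 -1.7] w 34.17994682821604
tool shift [-129.2  167.5   -3.8] tilt [ 0.001 -0.    -1.   ]
ytool -0.4 rz 0.0018
```

```bash
python3 -m handwheel '[[-26,33,0,0,0,0,1],[-26,33,0,0,0,0,1],[-26,34,0,0,0,0,1],[-26,34,0,0,0,0,1],[-25,33,0,0,0,0,1],[0,0,0,0,0,0,1]]'; python3 goto.py 631.8 -178.5 2 -0.5
python3 - <<'E'
from h import *
d=cam("side"); u=w2pix(d,[[632,-175,40]])[0].astype(int)
a=d["frame"][u[1]-45:u[1]+45,u[0]-60:u[0]+60]; cv2.imwrite("pics/s7.png",cv2.resize(a,None,fx=6,fy=6,interpolation=2))
E
```

```text
t: 15.72
ee_pos: [633.0, -180.3, 65.4]
orientation: [2.228, 2.213, 0.001]
ft_force: [0.4, 0.0, -3.3]
width: 34.7
grasp_force: 30.0
t 15.725 pos [ 633.  -180.3   65.4] F [ 0.4  0.  -3.3] w 34.73016593574918
tool shift [ 1.8 -1.3 63.3] tilt [ 0.002 -0.001 -1.   ]
ytool -0.38 rz 0.0021
```

View pics/s7.png

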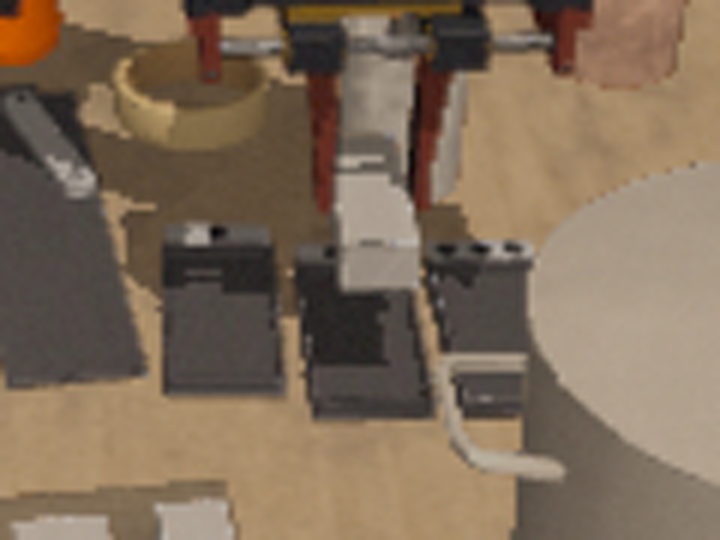

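The bar is held at crop (375,245), above the middle, two-hole tray at (370,350). I lower it in.

```bash
python3 -m handwheel '[[2,-1,30,0,0,0,1],[0,0,20,0,0,0,1],[0,0,6,0,0,0,1],[0,0,4,0,0,0,1],[0,0,0,0,0,0,1]]'; python3 -m handwheel '[[0,0,2,0,0,0,1],[0,0,0,0,0,0,1]]'; python3 goto.py 631.8 -178.5 2 -0.5
```

```text
t: 16.4
ee_pos: [630.3, -176.4, 6.1]
orientation: [2.23, 2.212, 0.0]
ft_force: [-0.6, 0.5, -2.8]
width: 34.2
grasp_force: 30.0
t: 16.65
ee_pos: [630.2, -176.4, 4.0]
orientation: [2.23, 2.212, 0.0]
ft_force: [0.4, 0.0, -2.2]
width: 34.4
grasp_force: 30.0
t 16.65 pos [ 630.2 -176.4    4. ] F [ 0.4  0.  -2.2] w 34.43813220333823
tool shift [-2.   1.6  2. ] tilt [ 0.001 -0.    -1.   ]
ytool -0.46 rz 0.0007
```

Still free, so I lower 1.5 mm more with a 2 mm correction, then release, lift and move aside.

```bash
python3 -m handwheel '[[-2,1.5,1.5,0,0,0,1],[0,0,0,0,0,0,1]]'; python3 -m handwheel '[[0,0,0,0,0,0,0],[0,0,0,0,0,0,0],[0,0,0,0,0,0,0],[0,0,0,0,0,0,0],[0,0,-20,0,0,0,0],[0,0,-50,0,0,0,0],[0,0,-60,0,0,0,0],[0,-60,0,0,0,0,0],[0,-60,0,0,0,0,0],[0,0,0,0,0,0,0]]'; python3 -m handwheel '[[50,-20,0,0,0,0,0],[50,-20,0,0,0,0,0],[50,-20,0,0,0,0,0],[0,0,0,0,0,0,0]]'
python3 - <<'E'
from h import *
d=cam("top"); b=d["frame"][118:208,275:365]; cv2.imwrite("pics/s8.png",cv2.convertScaleAbs(cv2.resize(b,None,fx=6,fy=6,interpolation=2),alpha=1.5))
E
```

```text
t: 16.9
ee_pos: [631.7, -178.6, 2.2]
orientation: [2.23, 2.212, 0.0]
ft_force: [-0.1, -0.5, -1.9]
width: 34.4
grasp_force: 30.0
t: 18.15
ee_pos: [506.8, -176.6, 133.0]
orientation: [-2.23, -2.209, 0.002]
ft_force: [1.1, -1.2, 0.2]
width: 87.8
grasp_force: 0.0
t: 18.65
ee_pos: [452.7, -24.5, 133.2]
orientation: [2.226, 2.217, 0.001]
ft_force: [0.4, -0.5, -0.0]
width: 87.7
grasp_force: 0.0
```

View pics/s8.png

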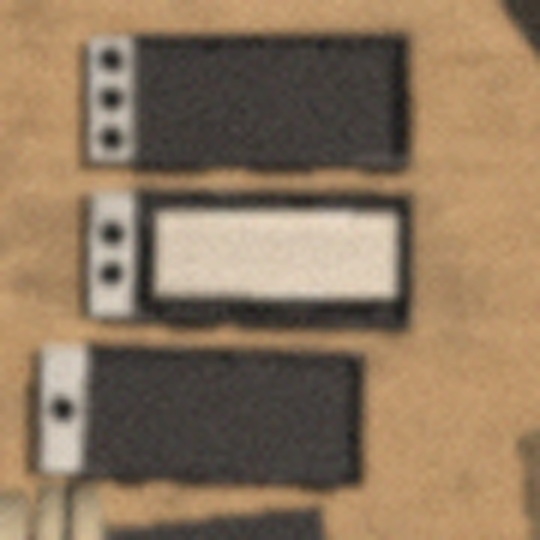

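The bar lies flat in the two-hole tray, at crop (152–398, 210–300), within its walls, and the arm is clear of it.

```bash
python3 -c "
from workcell import ctrl; print(ctrl.close_job())"
```

```text
the job is handed in; nothing more can be done
None
```

The bar (about 35 mm wide) wedged with its leading end in the two-hole field; it now lies flat in the two-hole tray, and I handed the job in at about 19 s, with no verdict returned.

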